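# Slide the cartridge tray to its middle stop and clip the pencil away in the printer cart

### The arm

A 6-joint arm with a two-finger parallel gripper is mounted at the origin on the work surface. World frame = base frame: x ahead of the robot, y to its left, z up, the work surface at z = 0. Lengths are in mm, angles in rad, forces in N, time in s.
With the tool pointing down it reaches from about 300 to 775 mm from the base axis. Payload 14.6 kg.
Tool frame: the origin (TCP) lies between the finger pads; the fingertips stand 17 mm ahead of it and the grasp point (between the pads) lies 2 mm behind it (manip.tip_reach is the distance from the TCP to the fingertips, in mm); z points along the fingers, y is the line along which they close (so a half turn about z gives the same grasp; the last joint's range is limited). The gripper opens to 94 mm and grips with 3 to 60 N. Pads are 16 mm wide; open, the fingers measure 119 mm over their backs; the gripper's body (75 mm by 177 mm) begins 78 mm behind the grasp point.
Start: joints at [-1.404, 0.3, 1.521, -0, 1.321, -0.067], TCP at [127.415, -535.028, 186.446] pointing down, gripper open.
Joint ranges: [-3.03, 3.03], [-0.79, 2.21], [0.23, 2.52], [-1.04, 4.18], [0, 3.07], [-2.55, 2.55]. Speed limits (rad/s): [2.22, 2.22, 2.57, 3.14, 3.14, 3.14].

### API

Orientations are given as [roll, pitch, yaw] about the fixed x, y, z axes, in that order (R = Rz(yaw) Ry(pitch) Rx(roll)).
In Python, from cell import manip, viewer gives the robot as it stands.
- The arm moves only by the tool apply_moves, never from a script. Its argument "moves" is a list of rows, each a list of 3 entries, a list of its own where there are three numbers: the shift along the tool's x, y, z each as a share of 0.25 m, from -1 to 1, then the turn, a rotation vector about the tool's x, y, z each as a share of pi rad, from -1 to 1, then the closure, from 0 (fully open) to 1 (shut). In form: [[[dx, dy, dz], [wx, wy, wz], grip], ...]. A call has 1 to 12 rows; each row is the pose to reach, as a shift and turn from the pose commanded when the call began, along the tool's axes at that moment, turning the shorter way round; what a row does not reach only later rows make up. A row lasts 1/12 s, in which the tool goes at most 41.7 mm and 7.16 degrees, less where a joint would pass 70% of its speed; a pose out of reach is approached as far as the arm can. A call with a number of a shift or a turn outside -1 to 1 is refused whole. A call with a gripper value outside its range is refused whole. The fingers move at their own pace and stop on an object; "squeeze" is the grip in N (left out, the last holds). Time passes only in rows, so rows that repeat a pose let the fingers close. It gives the time, the measured TCP pose, the force, the opening and the grip force at its end, in the units of the state.
- manip.read_state(): the state, without advancing time (a new reading comes with each control period).
- viewer.camera(name): name is "scene" or "top" or "wrist"; returns the picture (400x640x3 uint8, blue, green, red); there is no depth.
- viewer.camera_info(name): a dict with "camera_matrix" (3x3 intrinsics, pixels), "R" (3x3) and "t" (3): a world point X has camera coordinates R X + t. Camera axes: x right, y down, z forward; pixel columns grow to the right and rows downward; lengths in mm; the calibration is good to about 2 mm. A picture is of the moment at which its call begins: read the wrist's pose just before it. camera_info takes no time and is no camera call; for the wrist camera it gives the pose at the moment of the call.
- manip.sign_off(): hands the job in; it is judged then, once.
The state is a dict: "clock": time; "joints": joint angles; "qd": joint speeds; "effort": joint torques, N m; "eef_pos": TCP position; "eef_rot": TCP orientation; "wrist_force": force on the tool from outside, world axes, zero at the start; "moment": the same for the moment, N m; "finger_gap": finger opening in mm; "finger_force": force on a finger pad.
Only numpy, scipy, OpenCV 4.12 (cv2) and the standard library are available. Lean on these libraries where they do the work, as an engineer would, in place of code of your own. Each camera call takes 0.05 s, during which the arm holds its last target. There are 200 camera calls.

### The job

Put the loose mechanical pencil away in the printer cart. First lift the stapler out of the cartridge tray's way and stand it on its foot on the open flap; then push the tray along its rail until it clicks into its middle stop, and snap the pencil down into the empty middle pair of spring clips that this uncovers. Leave the dish of erasers, the binder clip and the two pens where they are.

Things in the scene. Friction and masses are not known exactly. Their poses are not given: they have to be found in the camera images.
- cart: Fixed walnut printer cart. Origin: middle of its supply bay, on the floor; x away from the robot, y along the rail. Bay: x -95 to 135 mm, y -285 to 285 mm, open in front and on top; floor at z = 0, level with the flap. Side cheeks 20 mm thick, 80 mm high; back board 85 mm high with an aluminium rail (front lip at x 119 mm, z 41 to 75 mm). Behind it a printer, 140 mm high.
- flap (a point): Centre of the upper face (z = 0) of the cart's open flap, the walnut panel nearest the robot: 200 mm in the cart's x by 600 mm in its y. Axes as the cart's.
- tray (a joint): Position (m) of the white cartridge tray along its rail, growing towards the cart's +y; at the start 0.014 to 0.05. Its middle is at cart y = -130 mm + this value. A sprung ball catch holds it at three stops: 0, 0.160 (middle) and 0.320. Sliding takes 1 to 2 N; about 6 N pushes it over a ridge 13 mm before a stop, and from about 3 mm before the stop the catch draws it in and centres it.
- tray_end (a point): On the tray's end that faces the cart's -y: outer face, middle, at the rim. Push the flat end wall below it (150 mm wide, 36 mm high) towards +y. The tray can only slide; it is 140 mm long in y, spans cart x -50 to 100 mm, hangs from the rail, underside 38 mm and rim 74 mm above the bay floor; three ink cartridges in it reach 84 mm.
- rack: Fixed pen rack on the bay floor, at first under the tray. Origin: middle, on the floor; axes as the cart's. Plate 116 mm (x) by 74 mm (y), 4 mm thick; rows of spring clips 12 mm wide at y = -30 and 30 mm, places at x = -40, 0 (empty), 40 mm. A pen lies along y, axis 18 mm high when home. Mouths 31 mm high, 20 mm wide; press straight down with about 7 N past the lips (7 mm apart, 24 mm high).
- pencil: Loose mechanical pencil lying on the flap: round barrel 11 mm across from x = -60 to 60 mm, tip to 78 mm, push cap to -70 mm; on top a pocket clip (x -64 to -32 mm), and a six-sided collar (x -62 to -50 mm, 13 mm wide). Origin on its axis at mid-barrel, x towards the tip. 22 g. It may lie in the clips either way round.
- stapler: Loose desk stapler standing on its foot on the bay floor, in the tray's way. 138 mm long (its x, nose at +x); foot 36 mm wide; upper arm 32 mm wide, about 35 to 53 mm above its underside; 57 mm high; 0.2 to 0.4 kg. Origin: centre of its underside.
- dish: Loose round ceramic dish with erasers, on the flap: 80 mm across, 28 mm high. Origin: centre of its underside. Bystander.
- binder_clip: Loose chrome binder clip lying on the flap: body 41 mm (y) by 20 mm (x), 15 mm high, wire arms reaching to x = 37 mm. Origin: centre of the body's underside. Bystander.
- pen_front: Pen in the rack's place nearest the robot (rack x = -40 mm): 11 mm diameter, 145 mm long, origin on its axis at mid-barrel. Bystander.
- pen_rear: The same kind of pen in the rack's rear place (rack x = 40 mm). Bystander.

How it is judged:
By the outcome, as a careful person would: the job done as asked, in the order asked, and still so for the second after the job is handed in, with the robot touching nothing.
It also fails if it takes over 67 s, if anything falls off the work surface, if the arm or the gripper's body presses on something with over 40 N, if the wrist force passes 120 N, or if a joint passes its speed limit or range.

## Working session

There is one attempt and no reset: what is moved stays moved. The work goes in short steps, Python scripts to look and compute and a tool call to move; the robot and the scene stay as the last step left them, time stands still between calls to the robot, and variables do not carry over. Pictures are saved under pics/ and viewed, at most 10 in all, crops included, and the job is handed in when it is done.

Besides the shell and the picture viewer there is one more tool, called after "Request:" by a JSON object that holds its "name" and its "arguments". apply_moves: Moves the arm, as the interface text tells. Shift numbers are shares of 0.25 m and turn numbers shares of pi rad, none past 1 either way. Its arguments: {"type":"object","properties":{"moves":{"type":"array"},"squeeze":{"type":"number"}},"required":["moves"]}

```bash
mkdir -p pics; ls; cat > h.py <<'E'
import numpy as np, cv2
from scipy.spatial.transform import Rotation as Ro
from cell import manip, viewer
def snap(n,f):
    im=viewer.camera(n); cv2.imwrite('pics/'+f,im); return im
def ray(n,uv,z,info=None):
    c=info or viewer.camera_info(n); K=np.array(c['camera_matrix']);R=np.array(c['R']);t=np.array(c['t'])
    d=R.T@np.linalg.solve(K,[uv[0],uv[1],1]); o=-R.T@t
    return o+d*(z-o[2])/d[2]
def proj(n,X,info=None):
    c=info or viewer.camera_info(n); p=np.array(c['camera_matrix'])@(np.array(c['R'])@np.array(X,float)+np.array(c['t'])); return p[:2]/p[2]
E
python3 - <<'E'
from h import *
a=snap('top','top0.png');b=snap('scene','sc0.png')
for n in('top','scene','wrist'):
    c=viewer.camera_info(n);R=np.array(c['R']);print(n,np.round(-R.T@np.array(c['t'])),np.round(R,3).tolist(),np.array(c['camera_matrix']).tolist())
s=manip.read_state();print(s)
E
```

```text
pics
top [513.  14. 911.] [[-0.013, -0.999, 0.037], [-1.0, 0.012, -0.012], [0.012, -0.038, -0.999]] [[436.7827648919083, 0.0, 317.1865408061404], [0.0, 436.7827648919083, 191.7137121660511], [0.0, 0.0, 1.0]]
scene [ 837. -306.  752.] [[0.705, 0.709, 0.006], [0.595, -0.587, -0.549], [-0.386, 0.391, -0.836]] [[487.8425733028249, 0.0, 326.6168949601966], [0.0, 487.8425733028249, 197.66223206832345], [0.0, 0.0, 1.0]]
wrist [ 203. -517.  385.] [[0.231, -0.973, -0.001], [-0.939, -0.223, 0.262], [-0.255, -0.059, -0.965]] [[350.26644440658384, 0.0, 327.3818734647344], [0.0, 350.26644440658384, 197.3797714075475], [0.0, 0.0, 1.0]]
{'clock': 0.1, 'joints': array([-1.40363113e+00,  3.00415251e-01,  1.52153243e+00,  7.37278372e-07,
        1.32069297e+00, -6.65734850e-02]), 'qd': array([ 5.88706705e-04, -1.64088880e-03, -1.38904176e-03, -2.24129090e-04,
       -6.49306374e-04, -7.31197063e-05]), 'effort': array([ 1.02365553e-03, -5.32646406e+01, -3.53282690e+01,  7.08797760e-02,
        2.34999123e-02, -4.68025814e-05]), 'eef_pos': array([ 127.35710072, -534.78453546,  185.93755216]), 'eef_rot': array([-3.14054702e+00, -7.04299243e-05,  2.33738463e-01]), 'wrist_force': array([ 0.72376612,  0.03401863, -0.64182839]), 'moment': array([-0.03500878, -0.02912481,  0.05686408]), 'finger_force': 0.0, 'finger_gap': 93.8950357263897}
```

View pics/top0.png

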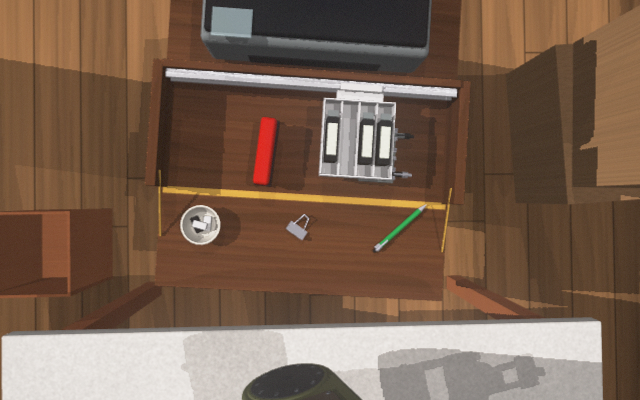

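View pics/sc0.png

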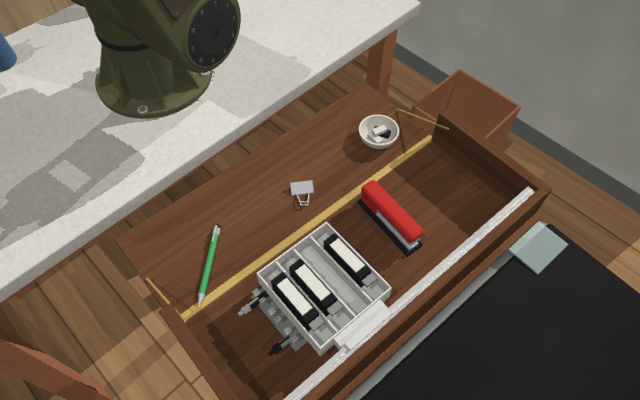

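Top view: stapler red from (268,120) to (262,184), tray (320–396, 98–181), pencil cap (377,248) to tip (427,206), dish (201,225), binder clip (299,228). I triangulate and zoom.

```bash
python3 - <<'E'
from h import *
from scipy.optimize import least_squares
def tri(a,b):
    f=lambda X:np.r_[proj('top',X,ct)-a,proj('scene',X,cs)-b]
    r=least_squares(f,[500,0,0]);return r.x.round(1),np.abs(r.fun).max().round(1)
ct=viewer.camera_info('top');cs=viewer.camera_info('scene')
for n,a,b in [('tip',(427,206),(201,302)),('cap',(376,249),(217,227)),('dish',(201,225),(379,132)),('trayFL',(319,178),(257,270)),('trayFR',(394,181),(323,224)) ,('trayBL',(396,103),(321,353)),('hingeL',(163,188),(431,138)),('hingeR',(445,207),(184,319))]: print(n,*tri(a,b))
im=cv2.imread('pics/top0.png')[60:285,150:475]; cv2.imwrite('pics/t1.png',cv2.resize(im,None,fx=2.46,fy=2.46,interpolation=cv2.INTER_CUBIC))
im=cv2.imread('pics/sc0.png')[100:360,110:460]; cv2.imwrite('pics/s1.png',cv2.resize(im,None,fx=2.28,fy=2.28,interpolation=cv2.INTER_CUBIC))
E
```

```text
tip [ 493.9 -244.1   11.5] 1.9
cap [ 403.6 -139.6   10.3] 0.3
dish [460.2 217.9  18.8] 0.9
trayFL [504.9 -83.7 -98.2] 26.6
trayFR [ 576.6 -100.6  186.2] 27.2
trayBL [ 696.7 -173.4   61.6] 0.9
hingeL [534.7 298.3  -3.2] 0.2
hingeR [ 493.5 -280.9    5.6] 3.3
```

View pics/t1.png

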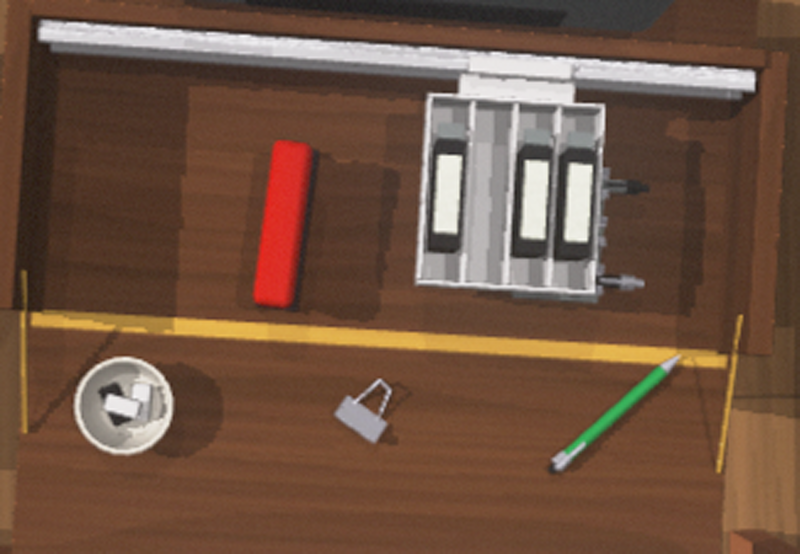

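View pics/s1.png

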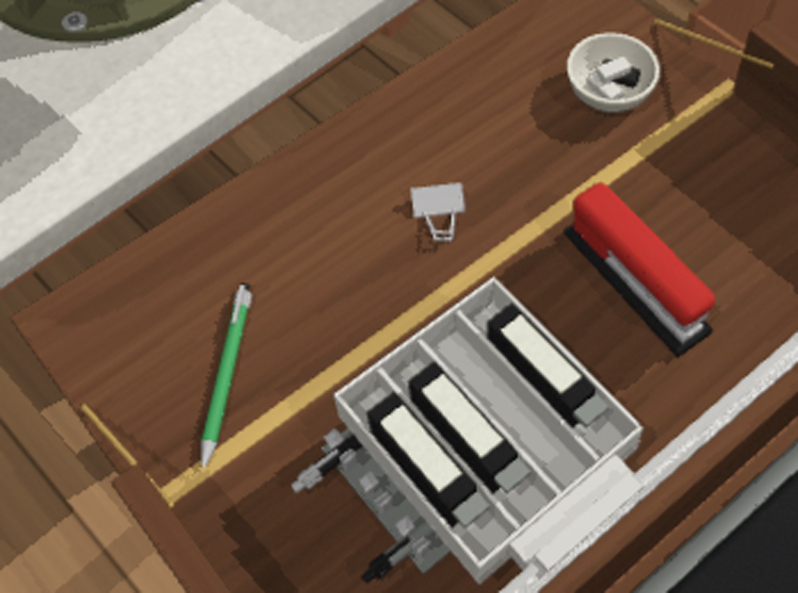

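```bash
cat > fit.py <<'E'
from h import *
from scipy.optimize import least_squares
ct=viewer.camera_info('top');cs=viewer.camera_info('scene')
T=lambda a:np.array(a)/2.46+[150,60]; S=lambda a:np.array(a)/2.28+[110,100]
obs=[('t',(-50,1,74),(417,284),(493,280)),('t',(-50,-1,74),(598,294),(337,394)),('t',(100,-1,74),(605,104),(480,578)),('t',(100,1,74),(428,95),(640,430)),
('h',(0,285,0),(31,319),(732,88)),('h',(0,-285,0),(727,360),(168,498))]
def w(p,X): c,s=np.cos(p[3]),np.sin(p[3]); return np.array([p[0]+c*X[0]-s*X[1],p[1]+s*X[0]+c*X[1],p[2]+X[2]])
def f(p):
    r=[]
    for k,X,a,b in obs:
        X=(X[0],p[4]-130+70*X[1],X[2]) if k=='t' else (p[5],X[1],0)
        P=w(p,X); r+=[proj('top',P,ct)-T(a),proj('scene',P,cs)-S(b)]
    return np.concatenate(r)
r=least_squares(f,[600,0,0,0.07,30,-95],loss='soft_l1');p=r.x
if __name__=='__main__':
    print(p.round(3));print(f(p).round(1).reshape(-1,4))
    z=p[2]
    for n,a,b,h in [('tip',(679,357),(205,465),5.5),('cap',(553,468),(245,287),5.5),('dish',(124,406),(613,72),28),('bc',(361,419),(437,199),15),
      ('stFar',(292,141),(708,305),53),('stNear',(272,306),(585,195),53),('penRearEnd',(648,187),(364,578),18),('penFrontEnd',(643,282),(296,484),18)]:
        A=ray('top',T(a),z+h);B=ray('scene',S(b),z+h); q=w([0,0,0,-p[3]],A-[p[0],p[1],0])
        print(n,A.round(1),B.round(1),'cart',q.round(1))
E
python3 fit.py
```

```text
[ 6.07375e+02  1.35800e+00 -3.22400e+00 -7.20000e-02  3.25240e+01
 -9.58810e+01]
[[-0.  -0.9 -0.5 -0.6]
 [-1.6 -0.5 -2.3  1.3]
 [-0.  -0.2 -1.  -3.5]
 [ 0.1 -1.5  0.6 -0.2]
 [ 3.4 -0.4 -2.5  0.3]
 [-7.5 -0.9  0.2 -0.9]]
tip [ 492.4 -248.6    2.3] [ 493.2 -244.6    2.3] cart [ -96.6 -257.7    2.3]
cap [ 399.6 -139.     2.3] [ 398.1 -135.4    2.3] cart [-197.1 -155.1    2.3]
dish [459.  216.3  24.8] [463.6 215.6  24.8] cart [-163.5  203.7   24.8]
bc [444.4  23.3  11.8] [447.2  23.   11.8] cart [-164.1   10.1   11.8]
stFar [670.5  75.3  49.8] [671.9  81.8  49.8] cart [57.6 78.4 49.8]
stNear [538.6  92.8  49.8] [544.2  89.6  49.8] cart [-75.2  86.2  49.8]
penRearEnd [ 636.3 -220.9   14.8] [ 634.7 -218.5   14.8] cart [  44.9 -219.6   14.8]
penFrontEnd [ 556.2 -215.4   14.8] [ 553.8 -209.6   14.8] cart [ -35.4 -219.9   14.8]
```

```bash
sed -i "s/(p\[5\],X\[1\],0)/(p[5],np.sign(X[1])*p[6],0)/; s/,-95\],loss/,-95,290],loss/" fit.py; cat >> h.py <<'E'
def goal(xyz,yaw,tag=''):
    s=manip.read_state();R=Ro.from_euler('xyz',s['eef_rot']);G=Ro.from_euler('xyz',[np.pi,0,yaw])
    d=R.inv().apply(np.array(xyz,float)-s['eef_pos']);t=(R.inv()*G).as_rotvec()
    print(tag,'pos',s['eef_pos'].round(1),'rot',s['eef_rot'].round(3),'t',round(s['clock'],2),'shift',(d/250).round(4),'turn',(t/np.pi).round(4),'F',s['wrist_force'].round(1))
E
python3 fit.py; python3 -c "
from h import *
goal([604,84,190],-.132)"
```

```text
[ 6.07358e+02  3.85300e+00 -5.64900e+00 -7.30000e-02  3.03350e+01
 -9.61350e+01  2.89891e+02]
[[-0.3 -0.7 -0.4 -0. ]
 [-2.  -0.3 -2.1  1.7]
 [-0.4  0.2 -1.  -3.3]
 [-0.1 -1.1  0.4  0.2]
 [ 0.1 -0.5 -0.3 -0.8]
 [-6.7 -0.5 -0.9  0.3]]
tip [ 4.923e+02 -2.493e+02 -1.000e-01] [ 4.921e+02 -2.444e+02 -1.000e-01] cart [-9.630e+01 -2.609e+02 -1.000e-01]
cap [ 3.993e+02 -1.394e+02 -1.000e-01] [ 3.967e+02 -1.349e+02 -1.000e-01] cart [-1.971e+02 -1.581e+02 -1.000e-01]
dish [458.9 216.9  22.4] [462.4 217.3  22.4] cart [-163.6  201.6   22.4]
bc [444.2  23.3   9.4] [445.9  24.1   9.4] cart [-164.1    7.5    9.4]
stFar [671.   75.5  47.4] [671.3  83.1  47.4] cart [58.2 76.1 47.4]
stNear [538.6  93.   47.4] [543.2  91.   47.4] cart [-75.   83.9  47.4]
penRearEnd [ 636.6 -221.5   12.4] [ 634.1 -218.2   12.4] cart [  45.6 -222.6   12.4]
penFrontEnd [ 556.3 -216.    12.4] [ 552.9 -209.3   12.4] cart [ -34.9 -223.    12.4]
 pos [ 127.4 -534.8  185.9] rot [-3.141 -0.     0.234] t 0.1 shift [ 2.428  -1.9663 -0.014 ] turn [-0.0003  0.      0.1164] F [ 0.7  0.  -0.6]
```

Request:
{"name": "apply_moves", "arguments": {"moves": [[[0.81, -0.655, 0], [0, 0, 0], 0], [[0.81, -0.655, 0], [0, 0, 0], 0], [[0.81, -0.655, 0], [0, 0, 0], 0], [[0.81, -0.655, 0], [0, 0, 0], 0], [[0.81, -0.655, 0], [0, 0, 0], 0], [[0.81, -0.655, 0], [0, 0, 0], 0], [[0.81, -0.655, 0], [0, 0, 0], 0]]}}

```text
clock: 0.68
eef_pos: [288.5, -325.2, 186.5]
eef_rot: [-3.141, -0.001, 0.237]
wrist_force: [-0.6, 0.1, -0.8]
finger_gap: 93.7
finger_force: 0.0
```

Request:
{"name": "apply_moves", "arguments": {"moves": [[[0.81, -0.655, 0], [0, 0, 0], 0], [[0.81, -0.655, 0], [0, 0, 0], 0], [[0.81, -0.655, 0], [0, 0, 0], 0], [[0.81, -0.655, 0], [0, 0, 0], 0], [[0.81, -0.655, 0], [0, 0, 0], 0], [[0.81, -0.655, 0], [0, 0, 0], 0], [[0.81, -0.655, 0], [0, 0, 0], 0]]}}

```text
clock: 1.27
eef_pos: [447.6, -119.1, 186.2]
eef_rot: [-3.141, -0.0, 0.237]
wrist_force: [-0.4, -0.7, 1.1]
finger_gap: 93.7
finger_force: 0.0
```

Request:
{"name": "apply_moves", "arguments": {"moves": [[[0.81, -0.655, 0], [0, 0, 0.1165], 0], [[0.81, -0.655, 0], [0, 0, 0.1165], 0], [[0.81, -0.655, 0], [0, 0, 0.1165], 0], [[0.81, -0.655, 0], [0, 0, 0.1165], 0], [[0.81, -0.655, 0], [0, 0, 0.1165], 0], [[0.81, -0.655, 0], [0, 0, 0.1165], 0], [[0.81, -0.655, 0], [0, 0, 0.1165], 0], [[0.81, -0.655, 0], [0, 0, 0.1165], 0]]}}

```text
clock: 1.93
eef_pos: [606.0, 86.3, 185.1]
eef_rot: [-3.142, 0.001, -0.129]
wrist_force: [-1.0, -0.2, -1.2]
finger_gap: 93.7
finger_force: 0.0
```

```bash
python3 - <<'E'
from h import *
i=viewer.camera_info('wrist');snap('wrist','w1.png')
goal([604,84,190],-.132)
print({k:np.array(v).tolist() for k,v in i.items()})
import json;json.dump({k:np.array(v).tolist() for k,v in i.items()},open('w1.json','w'))
E
```

```text
pos [605.   84.5 185.2] rot [ 3.141e+00  2.000e-03 -1.300e-01] t 1.98 shift [-0.0039  0.0026 -0.0193] turn [0.0001 0.0005 0.0006] F [-1.  -0.3  0.1]
{'camera_matrix': [[350.26644440658384, 0.0, 327.3818734647344], [0.0, 350.26644440658384, 197.3797714075475], [0.0, 0.0, 1.0]], 'R': [[-0.12943548253435586, -0.9915877990218903, -0.00030445364823295933], [-0.9565063479854139, 0.12477521678705096, 0.26367925883419974], [-0.26142314764516716, 0.03442066394870802, -0.9646103647424827]], 't': [164.24127176184058, 542.322714687958, 546.571565490464]}
```

View pics/w1.png

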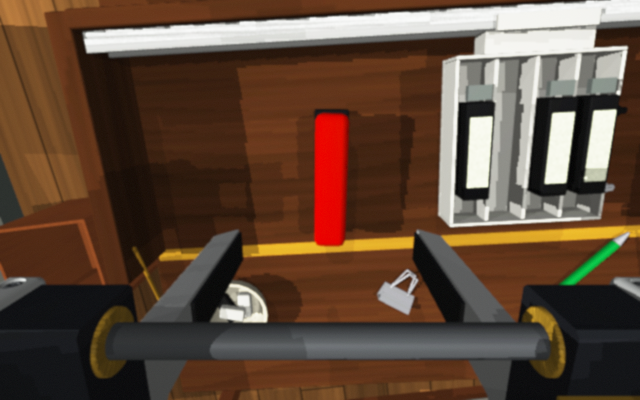

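```bash
cat > fit3.py <<'E'
from fit import *
import json
cw={k:np.array(v) for k,v in json.load(open('w1.json')).items()}
W=[(445,224),(604,218),(626,48),(447,57)]
def f3(p):
    r=[f(p)[:20]]   # drop the doubtful right hinge end
    for o,u in zip(obs[:4],W):
        X=o[1];r.append(proj('wrist',w(p,(X[0],p[4]-130+70*X[1],X[2])),cw)-u)
    r.append(proj('wrist',w(p,(p[5],p[6],0)),cw)-np.array([163,257]))
    return np.concatenate(r)
p3=least_squares(f3,p,loss='soft_l1').x
if __name__=='__main__':
    print(p3.round(3));print(f3(p3).round(1).reshape(-1,2).tolist())
    for h in (48,53,57):
        for nm,a,b in [('far',(292,141),(332,113)),('near',(272,306),(329,245))]:
            print(h,nm,ray('top',T(a),h,ct).round(1),ray('wrist',b,h,cw).round(1))
    for h in(0,5,10):print('tip',h,ray('top',T((679,357)),h,ct).round(1),ray('scene',S((205,465)),h,cs).round(1),ray('wrist',(630,235),h,cw).round(1))
E
python3 fit3.py
```

```text
[ 6.06812e+02 -6.57900e+00 -3.13400e+00 -7.50000e-02  4.05970e+01
 -9.81410e+01  2.96694e+02]
[[-0.1, -0.9], [-0.4, -0.7], [-1.7, -0.3], [-2.4, 1.0], [0.0, -0.1], [-1.3, -3.7], [0.2, -1.5], [0.5, -0.2], [1.4, 0.2], [-1.8, -1.1], [2.9, 1.7], [-7.0, 0.0], [-2.4, -1.3], [7.3, -0.3], [-0.9, -0.9]]
48 far [670.9  75.5  48. ] [672.2  73.5  48. ]
48 near [538.6  92.9  48. ] [540.9  93.3  48. ]
53 far [669.9  75.1  53. ] [672.3  73.6  53. ]
53 near [538.5  92.5  53. ] [543.   93.1  53. ]
57 far [669.2  74.8  57. ] [672.5  73.6  57. ]
57 near [538.4  92.1  57. ] [544.7  92.9  57. ]
tip 0 [ 492.3 -249.3    0. ] [ 492.2 -244.5    0. ] [ 487.6 -255.5    0. ]
tip 5 [ 492.4 -247.8    5. ] [ 494.5 -244.9    5. ] [ 490.1 -251.2    5. ]
tip 10 [ 492.5 -246.4   10. ] [ 496.8 -245.3   10. ] [ 492.7 -246.9   10. ]
```

Stapler's red arm runs (332,113)–(329,245), centred between the fingers; measured centre (606,84), yaw -0.14, agreeing with the 133 mm top length. Descend and grip.

Request:
{"name": "apply_moves", "arguments": {"moves": [[[0, 0, 0.16], [0, 0, 0.003], 0.2], [[0, 0, 0.32], [0, 0, 0.003], 0.2], [[0, 0, 0.46], [0, 0, 0.003], 0.2], [[0, 0, 0.54], [0, 0, 0.003], 0.2], [[0, 0, 0.565], [0, 0, 0.003], 0.2], [[0, 0, 0.565], [0, 0, 0.003], 0.2], [[0, 0, 0.565], [0, 0, 0.003], 0.9], [[0, 0, 0.565], [0, 0, 0.003], 0.9], [[0, 0, 0.565], [0, 0, 0.003], 0.9], [[0, 0, 0.565], [0, 0, 0.003], 0.9], [[0, 0, 0.565], [0, 0, 0.003], 0.9], [[0, 0, 0.565], [0, 0, 0.003], 0.9]], "squeeze": 40}}

```text
clock: 2.98
eef_pos: [604.8, 83.7, 45.7]
eef_rot: [-3.141, -0.001, -0.141]
wrist_force: [-0.7, -0.7, -0.7]
finger_gap: 38.4
finger_force: 0.0
```

Request:
{"name": "apply_moves", "arguments": {"moves": [[[0, 0, 0], [0, 0, 0], 0.9], [[0, 0, 0], [0, 0, 0], 0.9]]}}

```text
clock: 3.15
eef_pos: [604.6, 83.7, 45.3]
eef_rot: [-3.142, -0.0, -0.142]
wrist_force: [0.2, 0.0, -0.8]
finger_gap: 25.0
finger_force: 0.0
```

```bash
python3 - <<'E'
from h import *
a=viewer.camera('wrist');b=viewer.camera('scene')
cv2.imwrite('pics/w2.png',np.vstack([cv2.resize(b[80:300,250:570],(800,550))[:, :]])[:600])
cv2.imwrite('pics/w2w.png',a)
s=manip.read_state();print(s['finger_gap'],s['finger_force'],s['wrist_force'])
E
```

```text
17.397634124814942 0.0 [ 0.09233876  0.19596946 -0.39881664]
```

View pics/w2.png

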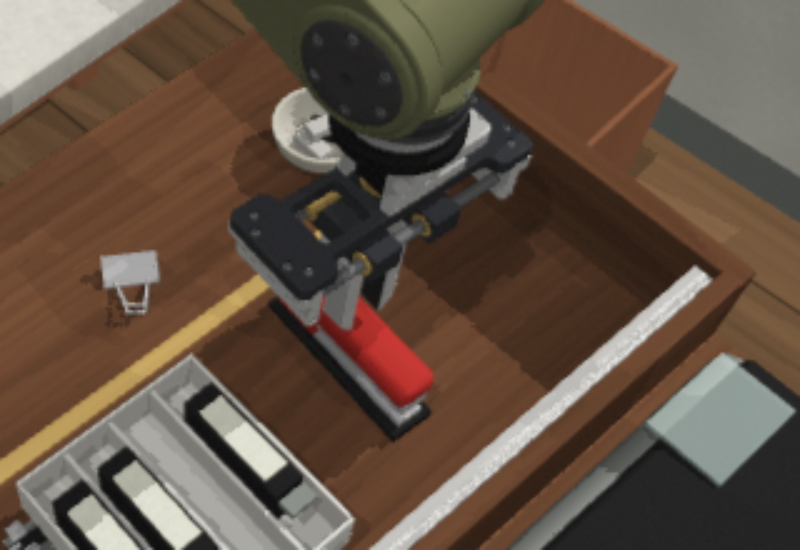

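```bash
python3 - <<'E'
from h import *
print(manip.tip_reach)
for z in (0,28,45,60,100): print(z,proj('scene',[604.6,83.7-12,z]),((proj('scene',[604.6,83.7-12,z])-[250,80])*2.5).round(), proj('wrist',[604.6,83.7,z]).round())
E
```

```text
17.0
0 [382.68830112 227.27509008] [332. 368.] [327. 212.]
28 [384.34888743 219.19822125] [336. 348.] [327. 224.]
45 [385.4029096  214.07159892] [339. 335.] [327. 234.]
60 [386.36344017 209.39970722] [341. 323.] [327. 244.]
100 [389.07546101 196.20880207] [348. 291.] [327. 278.]
```

View pics/w2w.png

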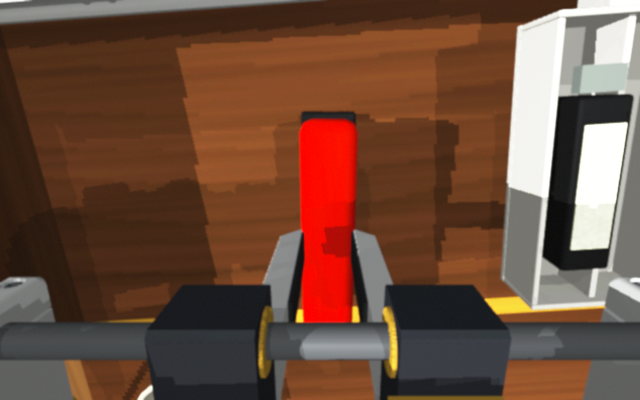

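Request:
{"name": "apply_moves", "arguments": {"moves": [[[0, 0, 0], [0, 0, 0], 0.9], [[0, 0, 0], [0, 0, 0], 0.9]]}}

```text
clock: 3.42
eef_pos: [604.5, 83.6, 45.1]
eef_rot: [3.142, 0.0, -0.142]
wrist_force: [0.3, -0.5, -0.7]
finger_gap: 9.7
finger_force: 0.0
```

```bash
python3 - <<'E'
from h import *
s=manip.read_state();print(s['finger_gap'],s['finger_force'],s['wrist_force'])
a=viewer.camera('wrist');b=viewer.camera('scene')
A=a[90:340,200:460];B=b[150:275,320:450]
cv2.imwrite('pics/w3.png',np.hstack([cv2.resize(A,(400,385)),cv2.resize(B,(400,385),interpolation=cv2.INTER_CUBIC)]))
E
```

```text
9.652796243722273 0.0 [ 0.33378733 -0.50919495 -0.73537666]
```

View pics/w3.png

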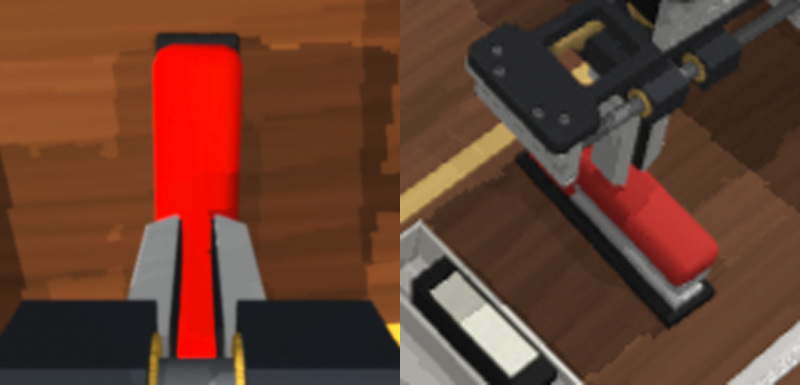

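The fingers closed just above the red arm (tips over it at crop (180,215)), so the cart is about 28 mm lower relative to the TCP than estimated. Reopen and descend gently.

Request:
{"name": "apply_moves", "arguments": {"moves": [[[0, 0, 0], [0, 0, 0], 0.3], [[0, 0, 0], [0, 0, 0], 0.3], [[0, 0, 0], [0, 0, 0], 0.3], [[0, 0, 0], [0, 0, 0], 0.3], [[0, 0, 0], [0, 0, 0], 0.3], [[0, 0, 0], [0, 0, 0], 0.3], [[0, 0, 0], [0, 0, 0], 0.3]]}}

```text
clock: 4.1
eef_pos: [604.6, 83.6, 45.2]
eef_rot: [-3.142, -0.0, -0.142]
wrist_force: [0.9, 0.4, -0.7]
finger_gap: 52.6
finger_force: 0.0
```

Request:
{"name": "apply_moves", "arguments": {"moves": [[[0, 0, 0.02], [0, 0, 0], 0.3], [[0, 0, 0.04], [0, 0, 0], 0.3], [[0, 0, 0.06], [0, 0, 0], 0.3], [[0, 0, 0.06], [0, 0, 0], 0.3]]}}

```text
clock: 4.43
eef_pos: [603.9, 83.5, 28.7]
eef_rot: [3.141, 0.002, -0.142]
wrist_force: [0.7, -0.5, -0.7]
finger_gap: 65.7
finger_force: 0.0
```

Request:
{"name": "apply_moves", "arguments": {"moves": [[[0, 0, 0.015], [0, 0, 0], 0.3], [[0, 0, 0.03], [0, 0, 0], 0.3], [[0, 0, 0.04], [0, 0, 0], 0.3], [[0, 0, 0.04], [0, 0, 0], 0.3]]}}

```text
clock: 4.77
eef_pos: [604.3, 83.6, 19.5]
eef_rot: [3.141, 0.001, -0.142]
wrist_force: [-0.1, 0.3, 0.9]
finger_gap: 65.7
finger_force: 0.0
```

Request:
{"name": "apply_moves", "arguments": {"moves": [[[0, 0, 0.02], [0, 0, 0], 0.3], [[0, 0, 0.03], [0, 0, 0], 0.3], [[0, 0, 0.03], [0, 0, 0], 0.9], [[0, 0, 0.03], [0, 0, 0], 0.9], [[0, 0, 0.03], [0, 0, 0], 0.9], [[0, 0, 0.03], [0, 0, 0], 0.9], [[0, 0, 0.03], [0, 0, 0], 0.9], [[0, 0, 0.03], [0, 0, 0], 0.9]]}}

```text
clock: 5.43
eef_pos: [604.6, 83.6, 12.8]
eef_rot: [-3.142, -0.0, -0.142]
wrist_force: [-0.4, 0.0, 0.2]
finger_gap: 31.6
finger_force: 40.0
```

Stapler gripped (31.6 mm, 40 N). Lift and carry it onto the flap between dish and binder clip.

Request:
{"name": "apply_moves", "arguments": {"moves": [[[0, 0, -0.06], [0, 0, 0], 0.9], [[0, 0, -0.16], [0, 0, 0], 0.9], [[0, 0, -0.26], [0, 0, 0], 0.9], [[-0.06, 0, -0.28], [0, 0, 0], 0.9], [[-0.18, -0.01, -0.28], [0, 0, 0], 0.9], [[-0.32, -0.02, -0.28], [0, 0, 0], 0.9], [[-0.46, -0.03, -0.28], [0, 0, 0], 0.9], [[-0.6, -0.04, -0.28], [0, 0, 0], 0.9], [[-0.72, -0.045, -0.28], [0, 0, 0], 0.9], [[-0.78, -0.045, -0.28], [0, 0, 0], 0.9], [[-0.786, -0.045, -0.28], [0, 0, 0], 0.9], [[-0.786, -0.045, -0.28], [0, 0, 0], 0.9]]}}

```text
clock: 6.43
eef_pos: [411.5, 122.6, 83.0]
eef_rot: [-3.141, -0.001, -0.141]
wrist_force: [0.6, -0.4, -2.5]
finger_gap: 31.9
finger_force: 40.0
```

```bash
python3 - <<'E'
from h import *
goal([411,123,12.8],-.142)
snap('top','top2.png'); im=viewer.camera('scene')
t=cv2.imread('pics/top2.png')[60:300,150:475]
cv2.imwrite('pics/c4.png',np.hstack([cv2.resize(t,(400,295)),cv2.resize(im[80:320,230:555],(400,295))]))
E
```

```text
pos [411.5 122.6  83. ] rot [-3.141e+00 -1.000e-03 -1.410e-01] t 6.43 shift [-0.0024 -0.0011  0.2808] turn [-0.0001 -0.0002  0.0003] F [ 0.6 -0.4 -2.5]
```

View pics/c4.png

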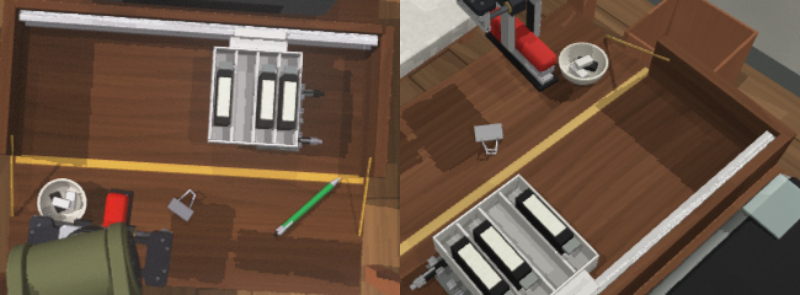

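Request:
{"name": "apply_moves", "arguments": {"moves": [[[0, 0.04, 0.06], [0, 0, 0], 0.9], [[0, 0.04, 0.14], [0, 0, 0], 0.9], [[0, 0.04, 0.21], [0, 0, 0], 0.9], [[0, 0.04, 0.25], [0, 0, 0], 0.9], [[0, 0.04, 0.265], [0, 0, 0], 0.9], [[0, 0.04, 0.272], [0, 0, 0], 0.9], [[0, 0.04, 0.278], [0, 0, 0], 0.9], [[0, 0.04, 0.278], [0, 0, 0], 0.9]]}}

```text
clock: 7.2
eef_pos: [410.7, 112.6, 13.5]
eef_rot: [-3.141, -0.001, -0.142]
wrist_force: [0.2, -0.6, -3.1]
finger_gap: 31.8
finger_force: 40.0
```

Request:
{"name": "apply_moves", "arguments": {"moves": [[[0, 0, 0.003], [0, 0, 0], 0.9], [[0, 0, 0.005], [0, 0, 0], 0.9], [[0, 0, 0.005], [0, 0, 0], 0.9]]}}

```text
clock: 7.45
eef_pos: [410.8, 112.6, 12.8]
eef_rot: [-3.141, -0.001, -0.142]
wrist_force: [-1.3, -1.6, 5.1]
finger_gap: 31.4
finger_force: 40.0
```

Request:
{"name": "apply_moves", "arguments": {"moves": [[[0, 0, 0], [0, 0, 0], 0.42], [[0, 0, 0], [0, 0, 0], 0.42], [[0, 0, 0], [0, 0, 0], 0.42], [[0, 0, -0.04], [0, 0, 0], 0.42], [[0, 0, -0.12], [0, 0, 0], 0.42], [[0, 0, -0.28], [0, 0, 0], 0.42], [[0, 0, -0.44], [0, 0, -0.04], 1], [[0, 0, -0.56], [0, 0, -0.08], 1], [[0, 0.5, -0.56], [0, 0, -0.12], 1], [[0, 0.5, -0.56], [0, 0, -0.16], 1], [[0, 0.7, -0.56], [0, 0, -0.2], 1], [[0, 0.7, -0.56], [0, 0, -0.24], 1]]}}

```text
clock: 8.45
eef_pos: [391.4, -22.4, 153.0]
eef_rot: [3.141, -0.001, 0.518]
wrist_force: [0.9, -0.2, -0.3]
finger_gap: 17.9
finger_force: 0.0
```

```bash
python3 - <<'E'
from h import *
import fit3
from fit3 import *
i=viewer.camera_info('wrist');a=snap('wrist','w5.png')
json.dump({k:np.array(v).tolist() for k,v in i.items()},open('w5.json','w'))
s=manip.read_state();print(s['eef_pos'],s['eef_rot'],s['wrist_force'],s['clock'])
b=viewer.camera('top');cv2.imwrite('pics/t5.png',b)
cv2.imwrite('pics/c5.png',np.vstack([a[:300],cv2.resize(b[60:300,150:475],(406,300)) if 0 else cv2.copyMakeBorder(cv2.resize(b[60:300,150:475],(406,300)),0,0,0,234,0)]))
E
```

```text
[390.917362   -26.38301198 152.88835177] [ 3.14004832e+00 -1.50618677e-05  5.30888407e-01] [-0.2877121  -0.76398102 -0.40221289] 8.5
```

View pics/c5.png

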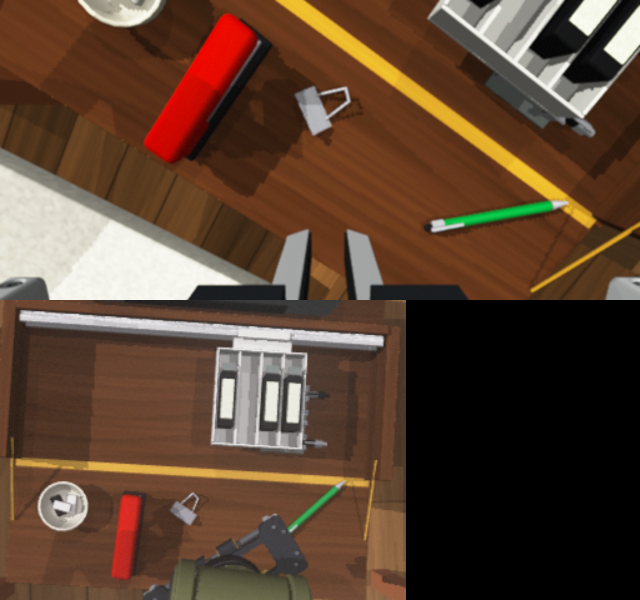

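The stapler stands upright on the flap (wrist view (150–270, 15–160)), clear of dish and clip; pencil from cap (432,227) to tip (567,204). I calibrate heights with the stapler and locate the pencil and tray.

```bash
python3 - <<'E' 
from fit3 import *
c5={k:np.array(v) for k,v in json.load(open('w5.json')).items()}
for z in(-30,0,25,55):
    print(z,'st top',ray('top',(250.8,248.4),z,ct).round(1),'bay st top',ray('top',T((282,223.5)),z,ct).round(1),'wrist st',ray('wrist',(207,88),z,c5).round(1))
for z in (-30,-25,-15,0,5):
  for n,a,b,c in[('tip',T((679,357)),S((205,465)),(568,204)),('cap',T((553,468)),S((245,287)),(428,228))]:
    print(z,n,ray('top',a,z,ct)[:2].round(1),ray('scene',b,z,cs)[:2].round(1),ray('wrist',c,z,c5)[:2].round(1))
E
```

```text
-30 st top [404.1 122.4 -30. ] bay st top [613.   90.6 -30. ] wrist st [409.2 131.4 -30. ]
0 st top [407.6 119.    0. ] bay st top [609.8  88.1   0. ] wrist st [413.1 122.3   0. ]
25 st top [410.5 116.1  25. ] bay st top [607.1  86.1  25. ] wrist st [416.3 114.7  25. ]
55 st top [413.9 112.6  55. ] bay st top [603.9  83.6  55. ] wrist st [420.2 105.6  55. ]
-30 tip [ 491.6 -257.9] [ 478.4 -242. ] [ 497.2 -277.8]
-30 cap [ 395.6 -144.5] [ 379.2 -128.1] [ 394.3 -155.6]
-25 tip [ 491.8 -256.5] [ 480.7 -242.4] [ 496.7 -274. ]
-25 cap [ 396.2 -143.6] [ 382.1 -129.2] [ 395.2 -153.4]
-15 tip [ 492.  -253.6] [ 485.3 -243.2] [ 495.6 -266.3]
-15 cap [ 397.4 -141.9] [ 388.  -131.5] [ 396.8 -148.9]
0 tip [ 492.3 -249.3] [ 492.2 -244.5] [ 494.1 -254.8]
0 cap [ 399.3 -139.4] [ 396.8 -134.9] [ 399.4 -142.2]
5 tip [ 492.4 -247.8] [ 494.5 -244.9] [ 493.6 -251. ]
5 cap [ 399.9 -138.6] [ 399.7 -136.1] [ 400.2 -140. ]
```

```bash
python3 - <<'E' 
from fit3 import *
c5={k:np.array(v) for k,v in json.load(open('w5.json')).items()}
p=np.array([390.9,-26.4,152.9]);R=Ro.from_euler('xyz',[3.14,0,.5309])
for dz in(-40,-25,-10,0,17):
  print(dz,[proj('wrist',p+R.apply([dx,dy,dz]),c5).round(0).tolist() for dx in(-8,0,8) for dy in(-9,-21,9)])
im=cv2.imread('pics/w5.png');cv2.imwrite('pics/w5c.png',cv2.resize(im[190:400,200:450],(800,672))[:600])
E
```

```text
-40 [[315.0, 282.0], [291.0, 282.0], [351.0, 282.0], [315.0, 268.0], [291.0, 268.0], [351.0, 267.0], [314.0, 253.0], [290.0, 253.0], [351.0, 252.0]]
-25 [[316.0, 268.0], [294.0, 269.0], [349.0, 268.0], [316.0, 255.0], [293.0, 255.0], [349.0, 255.0], [315.0, 241.0], [293.0, 241.0], [349.0, 241.0]]
-10 [[317.0, 257.0], [296.0, 257.0], [347.0, 256.0], [316.0, 244.0], [296.0, 244.0], [347.0, 244.0], [316.0, 231.0], [295.0, 231.0], [347.0, 231.0]]
0 [[317.0, 250.0], [298.0, 250.0], [347.0, 250.0], [317.0, 238.0], [297.0, 238.0], [347.0, 237.0], [317.0, 225.0], [297.0, 226.0], [347.0, 225.0]]
17 [[318.0, 239.0], [300.0, 240.0], [345.0, 239.0], [318.0, 228.0], [299.0, 228.0], [345.0, 228.0], [318.0, 216.0], [299.0, 217.0], [345.0, 216.0]]
```

View pics/w5c.png

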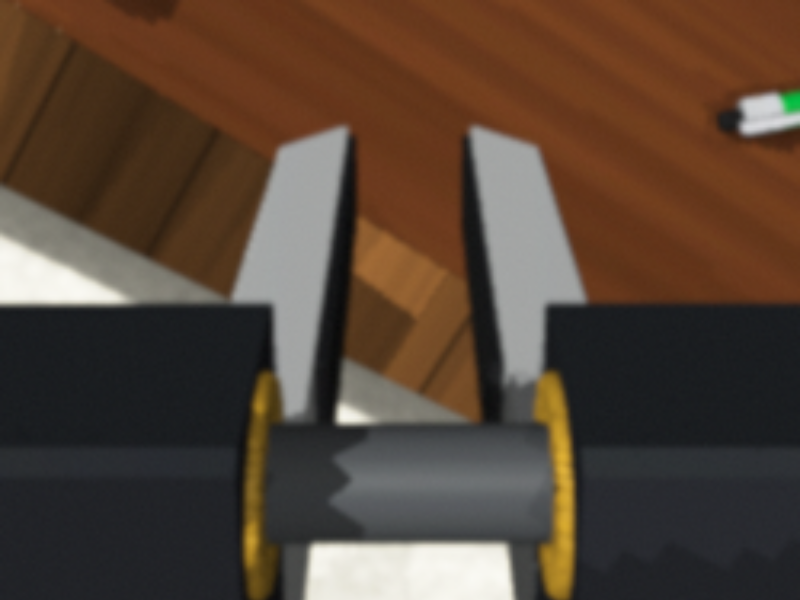

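Request:
{"name": "apply_moves", "arguments": {"moves": [[[0, 0, 0.16], [0, 0, 0], 1], [[0, 0, 0.32], [0, 0, 0], 1], [[0, 0, 0.46], [0, 0, 0], 1], [[0, 0, 0.56], [0, 0, 0], 1], [[0, 0, 0.6], [0, 0, 0], 1], [[0, 0, 0.6], [0, 0, 0], 1]]}}

```text
clock: 9.05
eef_pos: [390.7, -20.5, 0.4]
eef_rot: [-3.139, 0.003, 0.511]
wrist_force: [-0.7, 0.2, -0.1]
finger_gap: 0.5
finger_force: 0.0
```

Request:
{"name": "apply_moves", "arguments": {"moves": [[[0, 0, 0.015], [0, 0, 0], 1], [[0, 0, 0.015], [0, 0, 0], 1]]}}

```text
clock: 9.22
eef_pos: [392.5, -21.0, -1.1]
eef_rot: [3.141, -0.001, 0.512]
wrist_force: [-0.6, -0.1, 0.1]
finger_gap: 0.8
finger_force: 0.0
```

Request:
{"name": "apply_moves", "arguments": {"moves": [[[0, 0, 0.01], [0, 0, 0], 1], [[0, 0, 0.02], [0, 0, 0], 1], [[0, 0, 0.02], [0, 0, 0], 1]]}}

```text
clock: 9.47
eef_pos: [392.1, -21.2, -6.6]
eef_rot: [3.141, -0.0, 0.512]
wrist_force: [-0.8, -0.8, 0.1]
finger_gap: 0.6
finger_force: 0.0
```

Request:
{"name": "apply_moves", "arguments": {"moves": [[[0, 0, 0.008], [0, 0, 0], 1], [[0, 0, 0.016], [0, 0, 0], 1], [[0, 0, 0.016], [0, 0, 0], 1]]}}

```text
clock: 9.72
eef_pos: [391.8, -21.2, -11.0]
eef_rot: [-3.141, 0.0, 0.512]
wrist_force: [-0.1, 1.0, 0.1]
finger_gap: 0.2
finger_force: 0.0
```

Request:
{"name": "apply_moves", "arguments": {"moves": [[[0, 0, 0.008], [0, 0, 0], 1], [[0, 0, 0.016], [0, 0, 0], 1], [[0, 0, 0.016], [0, 0, 0], 1]]}}

```text
clock: 9.97
eef_pos: [391.8, -21.2, -15.1]
eef_rot: [-3.141, 0.0, 0.512]
wrist_force: [-0.4, -0.2, -1.0]
finger_gap: 0.7
finger_force: 0.0
```

```bash
python3 - <<'E'
from h import *
s=manip.read_state();print(s['eef_pos'],s['wrist_force'])
im=viewer.camera('scene');cv2.imwrite('pics/s6.png',im)
for z in (0,20):print(proj('scene',[392,-21,z]))
E
```

```text
[391.75348675 -21.16401605 -15.10692803] [-0.40053081 -0.23639078 -1.01579785]
[264.4604672  187.13990333]
[263.36750198 180.95888657]
```

I have used up (in fact overrun by one) the picture-view allowance, so from here I measure numerically only.

Request:
{"name": "apply_moves", "arguments": {"moves": [[[0, 0, 0.008], [0, 0, 0], 1], [[0, 0, 0.016], [0, 0, 0], 1], [[0, 0, 0.016], [0, 0, 0], 1]]}}

```text
clock: 10.27
eef_pos: [392.0, -21.2, -18.7]
eef_rot: [3.142, -0.0, 0.512]
wrist_force: [0.0, -0.0, 2.8]
finger_gap: 0.3
finger_force: 1.3
```

Flap contact at TCP z ≈ -18.5, so tip height above the flap = TCP z + 18.5. Raise, then compute the tray-push approach.

Request:
{"name": "apply_moves", "arguments": {"moves": [[[0, 0, -0.15], [0, 0, 0], 1], [[0, 0, -0.3], [0, 0, 0], 1], [[0, 0, -0.45], [0, 0, 0], 1], [[0, 0, -0.56], [0, 0, 0], 1], [[0, 0, -0.56], [0, 0, 0], 1]]}}

```text
clock: 10.68
eef_pos: [394.3, -21.5, 126.0]
eef_rot: [3.137, -0.006, 0.512]
wrist_force: [1.3, -0.2, 0.6]
finger_gap: 0.5
finger_force: 0.0
```

```bash
python3 - <<'E'
from fit3 import *
for s in (-200,-206): print(w(p3,(25,s,0)).round(1))
g=w(p3,(25,-206,0)); goal([g[0],g[1],125],np.pi/2-.075)
E
```

```text
[ 616.8 -207.9   -3.1]
[ 616.4 -213.9   -3.1]
 pos [394.3 -21.5 126. ] rot [ 3.137 -0.006  0.512] t 10.68 shift [0.3969 1.1063 0.0121] turn [ 0.0025 -0.0011 -0.313 ] F [ 1.3 -0.2  0.6]
```

Request:
{"name": "apply_moves", "arguments": {"moves": [[[0.06, 0.16, 0.01], [0, 0, -0.039], 1], [[0.12, 0.32, 0.01], [0, 0, -0.078], 1], [[0.18, 0.48, 0.01], [0, 0, -0.117], 1], [[0.24, 0.64, 0.01], [0, 0, -0.156], 1], [[0.3, 0.8, 0.01], [0, 0, -0.195], 1], [[0.36, 0.95, 0.01], [0, 0, -0.234], 1], [[0.397, 1.0, 0.01], [0, 0, -0.273], 1], [[0.397, 1.0, 0.01], [0, 0, -0.313], 1], [[0.397, 1.0, 0.01], [0, 0, -0.313], 1], [[0.397, 1.0, 0.01], [0, 0, -0.313], 1]]}}

```text
clock: 11.52
eef_pos: [600.5, -190.2, 117.5]
eef_rot: [-3.14, -0.0, 1.492]
wrist_force: [-0.5, -0.3, 0.3]
finger_gap: -0.0
finger_force: 0.0
```

```bash
python3 -c "
from h import *
goal([616.4,-213.9,33.5],np.pi/2-.075)"
```

```text
pos [ 600.5 -190.2  117.5] rot [-3.14  -0.     1.492] t 11.52 shift [-0.0897  0.0712  0.3359] turn [-0.0005 -0.0002 -0.0013] F [-0.5 -0.3  0.3]
```

Request:
{"name": "apply_moves", "arguments": {"moves": [[[-0.09, 0.071, 0], [0, 0, 0], 1], [[-0.09, 0.071, 0.08], [0, 0, 0], 1], [[-0.09, 0.071, 0.18], [0, 0, 0], 1], [[-0.09, 0.071, 0.28], [0, 0, 0], 1], [[-0.09, 0.071, 0.325], [0, 0, 0], 1], [[-0.09, 0.071, 0.335], [0, 0, 0], 1], [[-0.09, 0.071, 0.335], [0, 0, 0], 1]]}}

```text
clock: 12.1
eef_pos: [616.9, -213.9, 35.1]
eef_rot: [-3.141, -0.0, 1.494]
wrist_force: [0.5, 0.5, 0.8]
finger_gap: 0.5
finger_force: 0.0
```

Request:
{"name": "apply_moves", "arguments": {"moves": [[[0.03, 0, 0], [0, 0, 0], 1], [[0.06, 0, 0], [0, 0, 0], 1], [[0.09, 0, 0], [0, 0, 0], 1], [[0.11, 0, 0], [0, 0, 0], 1], [[0.13, 0, 0], [0, 0, 0], 1], [[0.15, 0, 0], [0, 0, 0], 1], [[0.17, 0, 0], [0, 0, 0], 1], [[0.17, 0, 0], [0, 0, 0], 1]]}}

```text
clock: 12.77
eef_pos: [620.4, -171.0, 35.1]
eef_rot: [3.141, -0.0, 1.496]
wrist_force: [0.1, -0.1, 0.1]
finger_gap: 0.5
finger_force: 0.0
```

Request:
{"name": "apply_moves", "arguments": {"moves": [[[0.02, 0, 0], [0, 0, 0], 1], [[0.04, 0, 0], [0, 0, 0], 1], [[0.06, 0, 0], [0, 0, 0], 1], [[0.08, 0, 0], [0, 0, 0], 1]]}}

```text
clock: 13.1
eef_pos: [621.7, -151.6, 35.0]
eef_rot: [3.142, 0.0, 1.495]
wrist_force: [-1.1, -4.1, 1.7]
finger_gap: 0.4
finger_force: 1.9
```

Request:
{"name": "apply_moves", "arguments": {"moves": [[[0.03, 0, 0], [0, 0, 0], 1], [[0.06, 0, 0], [0, 0, 0], 1], [[0.09, 0, 0], [0, 0, 0], 1], [[0.12, 0, 0], [0, 0, 0], 1], [[0.15, 0, 0], [0, 0, 0], 1], [[0.18, 0, 0], [0, 0, 0], 1]]}}

```text
clock: 13.6
eef_pos: [625.1, -106.1, 35.0]
eef_rot: [-3.141, -0.0, 1.496]
wrist_force: [-2.0, -4.2, 2.2]
finger_gap: 0.2
finger_force: 2.1
```

```bash
python3 - <<'E'
from h import *
s=manip.read_state();print(s['eef_pos'],s['wrist_force'])
b=viewer.camera('top');cv2.imwrite('pics/t7.png',b)
a=cv2.imread('pics/top0.png')
# tray +y edge (left in image): bright column edge along tray rows
for im in(a,b):
    for r0 in (110,130,150):
        g=cv2.cvtColor(im,cv2.COLOR_BGR2GRAY)[r0:r0+8,255:420].mean(0); d=np.diff(g); print(r0,[(int(k)+255,int(d[k])) for k in np.where(abs(d)>40)[0]])
E
```

```text
[ 625.06761436 -106.14979473   34.99411322] [-2.0432426  -4.18363655  2.239054  ]
110 [(321, 56), (322, 74), (324, -70), (340, 42), (357, 41), (359, -44), (395, -104)]
130 [(320, 70), (321, 58), (323, -75), (324, -52), (326, 98), (327, 69), (336, -113), (338, 56), (339, 45), (356, 62), (358, -111), (361, 45), (362, 88), (363, 42), (372, -130), (373, 40), (375, -46), (376, -50), (379, 72), (380, 85), (389, -66), (390, -89), (391, 46)]
150 [(319, 83), (320, 43), (321, -64), (322, -47), (323, -58), (325, 54), (335, -79), (337, 55), (355, 44), (357, -123), (360, 53), (361, 74), (370, -42), (371, -104), (372, 41), (374, -48), (378, 85), (379, 80), (388, -89), (389, -61), (390, 55)]
110 [(284, 43), (285, 70), (287, -68), (320, 43), (321, 50), (322, -41), (323, -51), (340, -47), (341, -54)]
130 [(283, 63), (284, 53), (285, -59), (289, 77), (298, -53), (299, -91), (321, -53), (322, -58), (324, 72), (325, 76), (334, -70), (335, -59), (339, -41)]
150 [(282, 75), (283, 48), (284, -84), (299, 41), (320, -67), (321, -58), (323, 47), (324, 43), (333, -47)]
```

Request:
{"name": "apply_moves", "arguments": {"moves": [[[0.02, 0, 0], [0, 0, 0], 1], [[0.04, 0, 0], [0, 0, 0], 1], [[0.06, 0, 0], [0, 0, 0], 1], [[0.08, 0, 0], [0, 0, 0], 1], [[0.1, 0, 0], [0, 0, 0], 1], [[0.12, 0, 0], [0, 0, 0], 1]]}}

```text
clock: 14.15
eef_pos: [627.3, -76.7, 34.9]
eef_rot: [-3.141, 0.0, 1.496]
wrist_force: [-0.7, -3.3, -0.9]
finger_gap: 0.4
finger_force: 1.9
```

Request:
{"name": "apply_moves", "arguments": {"moves": [[[0.008, 0, 0], [0, 0, 0], 1], [[0.012, 0, 0], [0, 0, 0], 1]]}}

```text
clock: 14.32
eef_pos: [627.5, -73.5, 34.9]
eef_rot: [-3.141, -0.0, 1.496]
wrist_force: [-0.1, -2.8, -1.8]
finger_gap: 0.1
finger_force: 1.6
```

Request:
{"name": "apply_moves", "arguments": {"moves": [[[0.008, 0, 0], [0, 0, 0], 1], [[0.012, 0, 0], [0, 0, 0], 1]]}}

```text
clock: 14.48
eef_pos: [627.7, -71.0, 34.9]
eef_rot: [-3.141, -0.0, 1.496]
wrist_force: [-0.4, -2.9, -1.4]
finger_gap: 0.8
finger_force: 1.5
```

Request:
{"name": "apply_moves", "arguments": {"moves": [[[0.008, 0, 0], [0, 0, 0], 1], [[0.012, 0, 0], [0, 0, 0], 1]]}}

```text
clock: 14.65
eef_pos: [627.9, -68.0, 34.9]
eef_rot: [-3.141, -0.0, 1.496]
wrist_force: [-0.1, -3.4, -1.4]
finger_gap: 0.8
finger_force: 1.5
```

Request:
{"name": "apply_moves", "arguments": {"moves": [[[0.006, 0, 0], [0, 0, 0], 1], [[0.01, 0, 0], [0, 0, 0], 1]]}}

```text
clock: 14.82
eef_pos: [628.0, -66.3, 34.9]
eef_rot: [-3.141, 0.001, 1.496]
wrist_force: [-2.7, -11.8, -1.3]
finger_gap: 0.7
finger_force: 6.0
```

Request:
{"name": "apply_moves", "arguments": {"moves": [[[0.006, 0, 0], [0, 0, 0], 1], [[0.01, 0, 0], [0, 0, 0], 1]]}}

```text
clock: 14.98
eef_pos: [628.2, -64.1, 34.9]
eef_rot: [-3.141, 0.001, 1.495]
wrist_force: [-1.2, -7.2, -1.7]
finger_gap: 0.9
finger_force: 3.9
```

Request:
{"name": "apply_moves", "arguments": {"moves": [[[0.006, 0, 0], [0, 0, 0], 1], [[0.01, 0, 0], [0, 0, 0], 1]]}}

```text
clock: 15.15
eef_pos: [628.5, -60.8, 34.9]
eef_rot: [-3.141, 0.0, 1.495]
wrist_force: [-0.6, -4.1, -2.2]
finger_gap: 0.6
finger_force: 1.9
```

Request:
{"name": "apply_moves", "arguments": {"moves": [[[0.006, 0, 0], [0, 0, 0], 1], [[0.012, 0, 0], [0, 0, 0], 1]]}}

```text
clock: 15.32
eef_pos: [628.8, -57.3, 35.0]
eef_rot: [3.142, -0.0, 1.496]
wrist_force: [-0.6, -1.3, -0.5]
finger_gap: 0.2
finger_force: 0.5
```

Request:
{"name": "apply_moves", "arguments": {"moves": [[[0.006, 0, 0], [0, 0, 0], 1], [[0.01, 0, 0], [0, 0, 0], 1], [[0.01, 0, 0], [0, 0, 0], 1]]}}

```text
clock: 15.57
eef_pos: [629.2, -54.7, 35.2]
eef_rot: [3.141, -0.0, 1.496]
wrist_force: [-0.6, -0.8, -0.7]
finger_gap: 0.5
finger_force: 0.0
```

Tray force dropped to zero after the ridge peak: clicked in. Retreat, raise, and check with the top camera numerically.

Request:
{"name": "apply_moves", "arguments": {"moves": [[[-0.05, 0, 0], [0, 0, 0], 1], [[-0.12, 0, 0], [0, 0, 0], 1], [[-0.16, 0, -0.08], [0, 0, 0], 1], [[-0.2, 0, -0.22], [0, 0, 0], 1], [[-0.3, 0, -0.34], [0, 0, 0], 0.75], [[-0.42, -0.1, -0.34], [0, 0, -0.04], 0.75], [[-0.5, -0.22, -0.34], [0, 0, -0.08], 0.75], [[-0.54, -0.36, -0.34], [0, 0, -0.12], 0.75], [[-0.54, -0.5, -0.34], [0, 0, -0.16], 0.75], [[-0.54, -0.64, -0.34], [0, 0, -0.2], 0.75], [[-0.54, -0.72, -0.34], [0, 0, -0.248], 0.75], [[-0.54, -0.74, -0.34], [0, 0, -0.248], 0.75]]}}

```text
clock: 16.57
eef_pos: [431.7, -176.3, 120.3]
eef_rot: [3.142, 0.0, 2.281]
wrist_force: [1.0, 0.0, 0.9]
finger_gap: 23.6
finger_force: 0.0
```

```bash
python3 - <<'E'
from fit3 import *
goal([443.6,-190,40],2.275)
b=viewer.camera('top');cv2.imwrite('pics/t8.png',b);g=cv2.cvtColor(b,cv2.COLOR_BGR2GRAY)
a0=cv2.cvtColor(cv2.imread('pics/top0.png'),cv2.COLOR_BGR2GRAY)
# tray displacement along row by template matching on the tray top
tp=a0[96:183,316:398]; R=cv2.matchTemplate(g[80:200,230:400],tp,cv2.TM_CCOEFF_NORMED);_,m,_,l=cv2.minMaxLoc(R);x,y=l
q=R[y,x-1:x+2];sub=x+(q[0]-q[2])/(2*(q[0]-2*q[1]+q[2])); print('match',m,sub+230-316,y+80-96,'disp mm',-(sub+230-316)*837/436.8)
np.set_printoptions(linewidth=250)
print(g[118:194:1,332:412:5])
E
```

```text
pos [ 431.7 -176.3  120.3] rot [3.142 0.    2.281] t 16.57 shift [-7.260e-02  2.000e-04  3.214e-01] turn [0.    0.    0.002] F [1.  0.  0.9]
match 0.8931640982627869 -63.890305 -4 disp mm 122.42716
[[ 65  66  66 ...  74  76  79]
 [ 61  67  65 ...  77  74  72]
 [ 66  62  65 ...  77  74  75]
 ...
 [ 74  78  78 ...  76  75 120]
 [ 77  78  75 ...  75  75  82]
 [ 76  76  80 ...  76  75  66]]
```

```bash
python3 - <<'E'
import cv2,numpy as np
g=cv2.imread('pics/t8.png',0)
for r in range(122,190): print(r,' '.join('%3d'%v for v in g[r,335:413:3]))
E
```

```text
122  65  64  61  62  62  60  62  62  61  61  59  63  62  61  69  77  77  77  76  80  77  75  73  73  77  73
123  65  62  61  63  64  61  62  61  62  60  62  63  61  60  66  73  76  75  76  78  76  75  76  73  76  74
124  63  63  63  60  60  58  59  58  62  60  63  60  56  59  66  74  77  75  74  76  76  78  75  75  73  73
125  65  65  63  61  61  60  60  62  60  65  52  59  59  59  62  73  77  76  76  72  78  75  76  74  76  77
126  64  63  65  64  64  61  61  61  59  93 142 123  82  75  71  64  74  74  73  71  76  75  77  77  77  75
127  66  66  67  62  65  60  62  61  61 102 142 133  97 107 126 129 139 108  94  77  67  76  73  72  75  77
128  72  67  65  63  64  60  61  64  63 100 139 128 102 115 135 138 140 133 131 133 144  90  75  72  74  75
129  71  68  64  62  66  65  60  55  56 101 148 134 108 122 135 137 144 138 135 138 141  86  72  78  76  77
130  69  69  67  70  55  54  94 102  77  91 153 140 110 124 144 142 146 127 142 155 138  82  70  73  74  74
131  64  68  69  61  46  51 108 106 104  95 126 127 129 118 134 117 103 123 132 150 162  77  73  72  74  72
132  69  71  61  59 
[... 5543 characters left out ...]
  75  73  74  76  81  83  95  75  76  75  77  58  65
184  76  76  77  78  77  77  72  74  73  71  70  67  59  78  79  77  78  80  78  76  75  77  77  75  74  74
185  77  76  75  76  76  75  73  76  77  72  72  76  74  75  73  76  79  75  74  76  75  76  76  76  75  77
186  75  77  74  77  75  73  77  77  76  71  71  75  75  75  73  76  77  73  75  77  75  75  78  73  72  78
187  74  75  76  76  74  75  76  76  76  71  72  77  74  76  75  74  75  75  75  75  78  81  77  79  78  78
188  77  77  78  77  72  74  76  78  76  71  74  74  77  74  75  74  75  71  74  71  76  80  78  82  83  80
189  78  77  76  76  78  78  78  78  77  75  73  76  78  74  74  76  76  76  74  70  74  73  76  76  81  80
```

Request:
{"name": "apply_moves", "arguments": {"moves": [[[-0.073, 0, 0.1], [0, 0, 0.002], 0.6], [[-0.073, 0, 0.2], [0, 0, 0.002], 0.6], [[-0.073, 0, 0.3], [0, 0, 0.002], 0.6], [[-0.073, 0, 0.36], [0, 0, 0.002], 0.6], [[-0.073, 0, 0.38], [0, 0, 0.002], 0.6], [[-0.073, 0, 0.38], [0, 0, 0.002], 0.6]]}}

```text
clock: 17.12
eef_pos: [445.9, -189.9, 24.1]
eef_rot: [-3.141, -0.002, 2.267]
wrist_force: [-0.8, 0.7, -0.2]
finger_gap: 37.3
finger_force: 0.0
```

Request:
{"name": "apply_moves", "arguments": {"moves": [[[0, 0, 0.05], [0, 0, 0], 0.6], [[0, 0, 0.1], [0, 0, 0], 0.6], [[0, 0, 0.135], [0, 0, 0], 0.6], [[0, 0, 0.155], [0, 0, 0], 0.6], [[0, 0, 0.155], [0, 0, 0], 0.6]]}}

```text
clock: 17.53
eef_pos: [446.2, -189.8, -14.0]
eef_rot: [-3.141, -0.0, 2.268]
wrist_force: [-1.1, -0.4, 0.1]
finger_gap: 37.7
finger_force: 0.0
```

```bash
python3 - <<'E'
from fit3 import *
goal([443.6,-190,-17],2.275)
C=[(361.5,125.5),(358,181),(393.5,183.5),(396.5,127.5)]
P=np.array([ray('top',c,4,ct) for c in C]);print(P.round(1).tolist(),P.mean(0).round(1))
print('edges',[np.linalg.norm(P[i]-P[i-1]).round(1) for i in range(4)])
print('pens mid',ray('top',(377,153.3),18,ct).round(1), 'yaws',[np.arctan2(*(P[a]-P[b])[1::-1]).round(3) for a,b in((0,1),(3,2))])
# pencil axis by green in top picture before approach
im=cv2.imread('pics/t8.png')
for f in('top0.png',):
    im=cv2.imread('pics/'+f);h=cv2.cvtColor(im,cv2.COLOR_BGR2HSV);m=cv2.inRange(h,(45,100,60),(80,255,255));m[:200]=0
    ys,xs=np.nonzero(m);c=(xs.mean(),ys.mean());v=cv2.fitLine(np.c_[xs,ys].astype(np.float32),cv2.DIST_L2,0,.01,.01).ravel()
    A=ray('top',c,5.5,ct);t=(xs-c[0])*v[0]+(ys-c[1])*v[1];e=[ray('top',np.array(c)+v[:2]*k,5.5,ct).round(1) for k in(t.min(),t.max())]
    d=e[1]-e[0];print(f,len(xs),A.round(1),e,np.arctan2(d[1],d[0]))
E
```

```text
pos [ 446.2 -189.8  -14. ] rot [-3.141 -0.     2.268] t 17.53 shift [ 0.006  -0.0083  0.0122] turn [-0.     -0.0001 -0.0021] F [-1.1 -0.4  0.1]
[[660.6, -114.5, 4.0], [544.6, -105.6, 4.0], [538.6, -180.1, 4.0], [655.9, -188.2, 4.0]] [ 599.9 -147.1    4. ]
edges [np.float64(73.8), np.float64(116.3), np.float64(74.8), np.float64(117.6)]
pens mid [ 600.8 -143.8   18. ] yaws [np.float64(-0.077), np.float64(-0.069)]
top0.png 258 [ 450.5 -195.2    5.5] [array([ 413.4, -150.8,    5.5]), array([ 482.1, -233. ,    5.5])] -0.8746238457730198
```

Request:
{"name": "apply_moves", "arguments": {"moves": [[[0, 0, 0.006], [0, 0, 0], 0.6], [[0, 0, 0.01], [0, 0, 0], 0.6], [[0, 0, 0.01], [0, 0, 0], 0.95], [[0, 0, 0.01], [0, 0, 0], 0.95], [[0, 0, 0.01], [0, 0, 0], 0.95], [[0, 0, 0.01], [0, 0, 0], 0.95], [[0, 0, 0.01], [0, 0, 0], 0.95], [[0, 0, 0.01], [0, 0, 0], 0.95]], "squeeze": 50}}

```text
clock: 18.2
eef_pos: [446.2, -189.8, -16.1]
eef_rot: [3.142, 0.0, 2.268]
wrist_force: [-0.7, 0.6, 1.8]
finger_gap: 9.4
finger_force: 49.9
```

Opening of 9.4 mm on an 11 mm barrel suggests gripping a bit high; reopen and take it 1.5 mm lower.

Request:
{"name": "apply_moves", "arguments": {"moves": [[[0, 0, 0], [0, 0, 0], 0.75], [[0, 0, 0], [0, 0, 0], 0.75], [[0, 0, 0.003], [0, 0, 0], 0.75], [[0, 0, 0.007], [0, 0, 0], 0.75], [[0, 0, 0.007], [0, 0, 0], 0.95], [[0, 0, 0.007], [0, 0, 0], 0.95], [[0, 0, 0.007], [0, 0, 0], 0.95], [[0, 0, 0.007], [0, 0, 0], 0.95], [[0, 0, 0.007], [0, 0, 0], 0.95]], "squeeze": 40}}

```text
clock: 18.95
eef_pos: [446.2, -189.8, -18.0]
eef_rot: [-3.142, -0.0, 2.269]
wrist_force: [-0.1, 0.4, 0.3]
finger_gap: 9.6
finger_force: 40.0
```

Request:
{"name": "apply_moves", "arguments": {"moves": [[[0, 0, -0.08], [0, 0, 0], 0.95], [[0, 0, -0.2], [0, 0, 0], 0.95], [[0, 0, -0.34], [0, 0, 0], 0.95], [[-0.02, 0.05, -0.42], [0, 0, 0.03], 0.95], [[-0.07, 0.15, -0.42], [0, 0, 0.06], 0.95], [[-0.13, 0.26, -0.42], [0, 0, 0.1], 0.95], [[-0.18, 0.38, -0.42], [0, 0, 0.14], 0.95], [[-0.23, 0.48, -0.42], [0, 0, 0.18], 0.95], [[-0.265, 0.55, -0.42], [0, 0, 0.22], 0.95], [[-0.276, 0.57, -0.42], [0, 0, 0.245], 0.95], [[-0.276, 0.57, -0.42], [0, 0, 0.245], 0.95], [[-0.276, 0.57, -0.42], [0, 0, 0.245], 0.95]]}}

```text
clock: 19.95
eef_pos: [599.3, -151.0, 86.5]
eef_rot: [-3.141, -0.0, 1.502]
wrist_force: [0.8, 0.9, 0.0]
finger_gap: 9.8
finger_force: 40.0
```

```bash
python3 - <<'E'
from fit3 import *
s=manip.read_state();print(s['finger_gap'],s['finger_force']);goal([599.7,-151,20],np.pi/2-.073)
i=viewer.camera_info('wrist');a=viewer.camera('wrist');b=viewer.camera('scene');cv2.imwrite('pics/w9.png',a);cv2.imwrite('pics/s9.png',b)
z=s['eef_pos'][2]+23.5
for n,im,c in(('wrist',a,i),('scene',b,cs)):
    m=cv2.inRange(cv2.cvtColor(im,cv2.COLOR_BGR2HSV),(45,100,60),(80,255,255));ys,xs=np.nonzero(m)
    if len(xs)<10: print(n,'none');continue
    v=cv2.fitLine(np.c_[xs,ys].astype(np.float32),cv2.DIST_L2,0,.01,.01).ravel();t=(xs-v[2])*v[0]+(ys-v[3])*v[1]
    for zz in (z-10,z,z+10):
        e=[ray(n,v[2:]+v[:2]*k,zz,c) for k in(t.min(),t.max())];d=e[1]-e[0];print(n,len(xs),np.round(zz),[q.round(1).tolist() for q in e],'len',np.linalg.norm(d).round(1),'yaw',np.arctan2(d[1],d[0]).round(3))
E
```

```text
9.77897887578159 39.99635875225067
 pos [ 599.3 -151.    86.5] rot [-3.141 -0.     1.502] t 19.95 shift [1.000e-04 1.700e-03 2.662e-01] turn [-0.0003 -0.      0.0013] F [0.8 0.9 0. ]
wrist 3139 100.0 [[603.8, -100.5, 100.0], [596.7, -203.8, 100.0]] len 103.6 yaw -1.639
wrist 3139 110.0 [[603.9, -99.1, 110.0], [597.2, -196.9, 110.0]] len 98.0 yaw -1.639
wrist 3139 120.0 [[604.0, -97.7, 120.0], [597.6, -189.9, 120.0]] len 92.4 yaw -1.639
scene 404 100.0 [[591.1, -204.3, 100.0], [600.2, -95.2, 100.0]] len 109.4 yaw 1.487
scene 404 110.0 [[594.9, -205.8, 110.0], [603.9, -98.5, 110.0]] len 107.7 yaw 1.487
scene 404 120.0 [[598.6, -207.4, 120.0], [607.5, -101.7, 120.0]] len 106.1 yaw 1.487
```

Pencil held level, in line with the empty place (axis x≈600.4 vs rack 600.3, yaw matches). Descend.

Request:
{"name": "apply_moves", "arguments": {"moves": [[[0, 0.002, 0.1], [0, 0, 0.001], 0.95], [[0, 0.002, 0.2], [0, 0, 0.001], 0.95], [[0, 0.002, 0.26], [0, 0, 0.001], 0.95], [[0, 0.002, 0.29], [0, 0, 0.001], 0.95], [[0, 0.002, 0.29], [0, 0, 0.001], 0.95]]}}

```text
clock: 20.47
eef_pos: [599.1, -151.2, 13.2]
eef_rot: [-3.139, -0.001, 1.497]
wrist_force: [-0.7, -0.1, -0.7]
finger_gap: 9.9
finger_force: 40.0
```

Request:
{"name": "apply_moves", "arguments": {"moves": [[[0, 0, 0.012], [0, 0, 0], 0.95], [[0, 0, 0.024], [0, 0, 0], 0.95], [[0, 0, 0.032], [0, 0, 0], 0.95]]}}

```text
clock: 20.72
eef_pos: [600.6, -151.4, 7.3]
eef_rot: [3.14, 0.0, 1.496]
wrist_force: [-0.1, -0.0, -0.3]
finger_gap: 9.6
finger_force: 40.0
```

Request:
{"name": "apply_moves", "arguments": {"moves": [[[0, 0, 0.01], [0, 0, 0], 0.95], [[0, 0, 0.016], [0, 0, 0], 0.95]], "squeeze": 55}}

```text
clock: 20.88
eef_pos: [600.7, -151.3, 3.3]
eef_rot: [3.14, 0.0, 1.496]
wrist_force: [-1.8, 1.2, 10.2]
finger_gap: 9.3
finger_force: 55.0
```

Request:
{"name": "apply_moves", "arguments": {"moves": [[[0, 0, 0.008], [0, 0, 0], 0.95], [[0, 0, 0.012], [0, 0, 0], 0.95]]}}

```text
clock: 21.05
eef_pos: [600.6, -151.3, 0.3]
eef_rot: [3.14, 0.0, 1.496]
wrist_force: [-1.0, -0.2, 4.4]
finger_gap: 9.6
finger_force: 55.0
```

Request:
{"name": "apply_moves", "arguments": {"moves": [[[0, 0, 0.008], [0, 0, 0], 0.95], [[0, 0, 0.012], [0, 0, 0], 0.95]]}}

```text
clock: 21.22
eef_pos: [600.2, -151.1, -3.7]
eef_rot: [3.141, 0.0, 1.496]
wrist_force: [1.2, 0.4, -2.3]
finger_gap: 10.0
finger_force: 55.0
```

Request:
{"name": "apply_moves", "arguments": {"moves": [[[0, 0, 0.004], [0, 0, 0], 0.95], [[0, 0, 0.006], [0, 0, 0], 0.95], [[0, 0, 0.006], [0, 0, 0], 0.95]]}}

```text
clock: 21.47
eef_pos: [600.1, -151.1, -5.2]
eef_rot: [-3.141, -0.0, 1.496]
wrist_force: [0.1, 0.2, -1.2]
finger_gap: 9.4
finger_force: 55.0
```

Request:
{"name": "apply_moves", "arguments": {"moves": [[[0, 0, 0.003], [0, 0, 0], 0.95], [[0, 0, 0.003], [0, 0, 0], 0.95]]}}

```text
clock: 21.63
eef_pos: [600.2, -151.2, -5.6]
eef_rot: [3.142, 0.0, 1.496]
wrist_force: [-1.0, 0.9, 1.0]
finger_gap: 9.5
finger_force: 55.0
```

Seated. Release slightly (neighbours are close) and rise straight up.

Request:
{"name": "apply_moves", "arguments": {"moves": [[[0, 0, 0], [0, 0, 0], 0.8], [[0, 0, 0], [0, 0, 0], 0.8], [[0, 0, 0], [0, 0, 0], 0.8], [[0, 0, 0], [0, 0, 0], 0.8], [[0, 0, -0.02], [0, 0, 0], 0.8], [[0, 0, -0.06], [0, 0, 0], 0.8], [[0, 0, -0.14], [0, 0, 0], 0.8], [[0, 0, -0.28], [0, 0, 0], 0.8], [[0, 0, -0.42], [0, 0, 0], 0.8], [[0, 0, -0.6], [0, 0, 0], 0.8], [[0, 0, -0.72], [0, 0, 0], 0.8], [[0, 0, -0.72], [0, 0, 0], 0.8]]}}

```text
clock: 22.63
eef_pos: [602.5, -151.9, 183.1]
eef_rot: [3.13, 0.003, 1.496]
wrist_force: [-0.1, -0.4, -0.3]
finger_gap: 18.6
finger_force: 0.0
```

Request:
{"name": "apply_moves", "arguments": {"moves": [[[-0.1, -0.15, 0], [0, 0, 0], 0.8], [[-0.2, -0.3, 0], [0, 0, 0], 0.8], [[-0.3, -0.45, 0], [0, 0, 0], 0.8], [[-0.4, -0.6, 0], [0, 0, 0], 0.8], [[-0.5, -0.75, 0], [0, 0, 0], 0.8], [[-0.6, -0.9, 0], [0, 0, 0], 0.8], [[-0.6, -0.9, 0], [0, 0, 0], 0.8], [[-0.6, -0.9, 0], [0, 0, 0], 0.8]]}}

```text
clock: 23.3
eef_pos: [361.9, -285.4, 175.2]
eef_rot: [3.141, 0.001, 1.492]
wrist_force: [1.1, 0.7, 0.5]
finger_gap: 18.7
finger_force: 0.0
```

```bash
python3 - <<'E'
from fit3 import *
s=manip.read_state();print(s['eef_pos'].round(1),s['clock'],s['wrist_force'].round(1),s['finger_gap'])
T8=cv2.imread('pics/t8.png');b=viewer.camera('top');sc=viewer.camera('scene');cv2.imwrite('pics/t10.png',b);cv2.imwrite('pics/s10.png',sc)
for n,im,c in(('top',b,ct),('scene',sc,cs)):
    m=cv2.inRange(cv2.cvtColor(im,cv2.COLOR_BGR2HSV),(45,100,60),(80,255,255));ys,xs=np.nonzero(m)
    v=cv2.fitLine(np.c_[xs,ys].astype(np.float32),cv2.DIST_L2,0,.01,.01).ravel();t=(xs-v[2])*v[0]+(ys-v[3])*v[1]
    for z in(13,18,28): print(n,len(xs),z,[ray(n,v[2:]+v[:2]*k,z,c)[:2].round(1).tolist() for k in(t.min(),t.max())])
g0=cv2.imread('pics/top0.png',0);g8=cv2.imread('pics/t8.png',0);g=cv2.imread('pics/t10.png',0)
def sh(a,c,r,pad=4):
    y0,y1,x0,x1=r;R=cv2.matchTemplate(c[y0-pad:y1+pad,x0-pad:x1+pad],a[y0:y1,x0:x1],cv2.TM_CCOEFF_NORMED);_,m,_,l=cv2.minMaxLoc(R);return round(m,3),l[0]-pad,l[1]-pad
print('tray',sh(g8,g,(92,180,254,334)),'dish',sh(g0,g,(203,247,180,222)),'clip',sh(g0,g,(212,242,284,312)),'penF',sh(g8,g,(167,178,340,362)),'penR',sh(g8,g,(126,138,350,368)))
E
```

```text
[ 361.9 -285.4  175.2] 23.3 [1.1 0.7 0.5] 18.659529744023242
top 210 13 [[604.8, -100.8], [596.8, -207.6]]
top 210 18 [[604.3, -100.2], [596.3, -206.3]]
top 210 28 [[603.3, -98.9], [595.4, -203.9]]
scene 407 13 [[594.4, -205.1], [603.1, -95.8]]
scene 407 18 [[596.1, -205.8], [604.7, -97.2]]
scene 407 28 [[599.4, -207.1], [607.9, -100.0]]
tray (1.0, 0, 0) dish (1.0, 0, 0) clip (0.966, 0, 0) penF (0.996, 0, 0) penR (0.998, 0, 0)
```

Both cameras agree best at an axis height of 18 mm, so the pencil is home. The tray, both pens, dish and clip haven't moved. Handing in.

```bash
python3 -c "
from cell import manip
print(manip.sign_off())"
```

```text
the job is handed in; nothing more can be done
None
```

The job is handed in at 23 s: the stapler stands on the flap, the tray is in its middle stop, the pencil is seated in the middle clips and the bystanders have not moved, but I viewed 11 pictures against the limit of 10.

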